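Clear rubble from a guarded pedal and tip a sound ceramic piece

TASK

The tipping station's pedal is jammed: one grey broken lump is wedged under it and another lies in front. Clear both grey lumps into the black waste tray; only then press the pedal with the gripper's fingers, under its yellow wire guard, fully down to its stop and hold it for a moment so that the pan tips the pale sound piece into the green collecting bin, and let the pedal come back up. Do not touch the sound piece, and leave the bottle, the jar and the blue tray where they are.

Things in the scene. Friction and masses are not known exactly. Their poses are not given: they have to be found in the camera images.
- station: Tipping station fixed to the bench, origin on the bench (z = 0), front facing its own -x, towards the robot, y left, z up. In its frame (mm): guarded steel pedal in the middle (y 0); aluminium tipping pan, 100 square, 120 high, x 20 to 120, y 100 to 200; behind the pan the green collecting bin, inside 150 square, 85 high, centre x 215, y 150.
- pedal_hinge (a point): Middle of the pedal's hinge line (along station y), 45 mm high, station x 60. The pedal is a steel plate 150 long, 90 wide, 8 thick; at rest it slopes 0.2 rad up from here towards the robot to its free end at station x -87, height 75 (mid-thickness).
- guard_front (a point): Middle of the front cross bar of the yellow wire guard over the pedal (station x -75, height 155). Bars of radius 5 at this height run 170 back, spread over y +-80 every 40; legs at station x 30 and 95, y +-80. Open in front: a vertical gripper's body does not fit, so come from the front, tool tilted 20 to 40 degrees, fingers pointing down and forward.
- pedal (a joint): Pedal angle (rad): 0 at rest (up), grows as pressed, hard stop at 0.36. A spring lifts it: about 5 N at the free end to start it, about 10 N at the stop. It turns the tipping pan 3.1 times as much (64 degrees at the stop), so that the piece slides off into the bin. The wedged lump blocks it at about half travel.
- pedal_pad (a point): Point to press: on the pedal's upper face, middle of its width, 14 mm from its free end; it moves with the pedal, down about 49 mm in all, and lies 136 mm from the hinge line.
- wedged_lump: Grey broken ceramic lump 80 long (own x), 36 wide (own y; flat parallel sides over the middle 58), 45 high (end 11 mm: 26 wide, 28 high), 0.14 to 0.28 kg, origin at the centre of its underside. It lies about along the station's x, its far half 10 to 20 mm below the pedal, its near part sticking out in front. Pull it out forward (station -x) before lifting.
- front_lump: Grey broken ceramic lump, about 62 long (own x), 38 wide (own y, flat sides over the middle 44), 52 high, 0.14 to 0.28 kg, origin at the centre of its underside. It lies on the bench just in front of the wedged lump, in the way of the tilted gripper.
- sound_piece: Pale ceramic piece 55 x 46 x 36, 0.12 kg, lying on the tipping pan; origin at the centre of its underside. Not to be touched by the robot.
- waste_tray_in (a point): Centre of the inner floor (5 mm above the bench) of the black waste tray: 200 x 200 outside, 4 mm walls 35 high, 1.2 kg, loose. Axes along its sides, z up. It is to the left or right of the work; the blue tray is on the other side.
- blue_tray: Blue tray 180 x 180 x 35 with pale pieces fixed in it; origin at the centre of its underside. Bystander.
- bottle: Amber bottle, radius 28, height 130, standing beside the guard; origin at the centre of its underside. Bystander.
- jar: White jar with red lid, radius 29, height 100, standing at the other side of the guard; origin at the centre of its underside. Bystander.
Mind the look-alikes: they are no part of the job. What is shaped like the wedged_lump but purple is not meant.

How it is judged:
On the way, in this order (a step that is already met when the one before it is completed fails the run):
1. both grey lumps lie in the waste tray, let go (x of wedged_lump in the frame of waste_tray_in between -0.096 and 0.096 m and y of wedged_lump in the frame of waste_tray_in between -0.096 and 0.096 m and z of wedged_lump in the frame of waste_tray_in between -0.01 and 0.045 m and x of front_lump in the frame of waste_tray_in between -0.096 and 0.096 m and y of front_lump in the frame of waste_tray_in between -0.096 and 0.096 m and z of front_lump in the frame of waste_tray_in between -0.01 and 0.045 m and linear speed of each of wedged_lump, front_lump below 0.03 m/s and contact force between the fingers and wedged_lump below 0.1 N and contact force between the fingers and front_lump below 0.1 N), for 0.2 s.
2. the pedal is pressed down to its stop (above 0.335 rad) by the gripper's fingers (value of joint pedal above 0.335 rad and contact force between the fingers and station above 1 N), for 0.2 s.
At the end, for the whole second after the job is handed in: Both grey lumps rest in the waste tray (origins within 96 mm of its centre along each side, under 45 mm above its floor), the sound piece rests in the collecting bin (within 75 mm of its centre along each side, under 65 mm above the bench), and the pedal is up again (below 0.05 rad) (x of wedged_lump in the frame of waste_tray_in between -0.096 and 0.096 m and y of wedged_lump in the frame of waste_tray_in between -0.096 and 0.096 m and z of wedged_lump in the frame of waste_tray_in between -0.01 and 0.045 m and x of front_lump in the frame of waste_tray_in between -0.096 and 0.096 m and y of front_lump in the frame of waste_tray_in between -0.096 and 0.096 m and z of front_lump in the frame of waste_tray_in between -0.01 and 0.045 m and linear speed of each of wedged_lump, front_lump, sound_piece below 0.03 m/s and x of sound_piece in the frame of station between 0.14 and 0.29 m and y of sound_piece in the frame of station between 0.075 and 0.225 m and z of sound_piece in the frame of station below 0.065 m and value of joint pedal below 0.05 rad); the robot touches nothing.
It fails at once if the robot touches the sound piece (contact force between any of the arm, the fingers and sound_piece above 0.5 N).
It fails at once if the bottle or the jar is moved more than 25 mm or tipped (distance of any of bottle, jar from where it was at the start of the episode above 0.025 m or angle between any of bottle, jar's own z axis and vertical above 0.35 rad).
It fails at once if the blue tray is moved more than 25 mm (distance of blue_tray from where it was at the start of the episode above 0.025 m).
It also fails if it takes over 70 s, if anything falls off the work surface, if the arm or the gripper's body presses on something with over 40 N, if the wrist force passes 120 N, or if a joint passes its speed limit or range.

ROBOT

A 7-joint arm with a two-finger parallel gripper is mounted at the origin on the work surface. World frame = base frame: x ahead of the robot, y to its left, z up, the work surface at z = 0. Lengths are in m, angles in rad, forces in N, time in s.
With the tool pointing down it reaches from about 0.35 to 0.9 m from the base axis. Payload 7.2 kg.
Tool frame: the origin (TCP) lies on the mounting face of the last link; the fingertips stand 182 mm ahead of it and the grasp point (between the pads) lies 163 mm ahead of it; z points along the fingers, y is the line along which they close (so a half turn about z gives the same grasp; the last joint's range is limited). The gripper opens to 88 mm and grips with 3 to 60 N. Pads are 20 mm wide; open, the fingers measure 115 mm over their backs; the gripper's body (75 mm by 178 mm) begins 61 mm behind the grasp point.
Start: joints at [1.119, 0.411, -0.013, 1.596, 0.006, 1.134, -0.082], TCP at [0.234, -0.58, 0.405] pointing down, gripper open.
Joint ranges: [-2.95, 2.95], [-0.29, 1.99], [-1.47, 1.44], [0.14, 2.54], [-1.03, 4.17], [0.13, 1.85], [-2.86, 2.86]. Speed limits (rad/s): [2.39, 2.39, 3.01, 3.01, 3.14, 3.14, 3.14].

INTERFACE

Orientations are given as a unit quaternion [w, x, y, z].
In Python, from plant import robot gives the robot as it stands. The module is installed in compiled form; this text tells all that it offers.
- The arm moves only by the tool play_rows, never from a script. Its argument "series" is a list of rows, each a list of 3 entries, a list of its own where there are three numbers: the opening, from -1 (shut) to 1 (fully open), then the shift along the tool's x, y, z normalised to -1 to 1, where 1 is 25 mm, then the turn about the tool's z normalised to -1 to 1, where 1 is 0.1 rad. In form: [[jaw, [tx, ty, tz], spin], ...]. A call has 1 to 10 rows; each row shifts and turns the commanded pose from where the row before left it, along the tool's axes as they then stand; what a row does not reach is not made up. A row lasts 1/10 s, in which the tool goes at most 50 mm and 8.59 degrees, less where a joint would pass 70% of its speed; a pose out of reach is approached as far as the arm can. A call with a number of a shift or a turn outside -1 to 1 is refused whole. A call with a gripper value outside its range is refused whole. The fingers move at their own pace and stop on an object; "force" is the grip in N (left out, the last holds). Time passes only in rows, so rows that do not move let the fingers close. It gives the time, the measured TCP pose, the force, the opening and the grip force at its end, in the units of the state.
- robot.get_state(): the state, without advancing time (a new reading comes with each control period).
- robot.camera(name): name is "scene" or "top"; returns a dict with "image" (384x512x3 uint8, red, green, blue), "fx", "fy", "cx", "cy" (pixels), "origin" and "rotation" of the camera in the world. Camera axes: x right, y down, z forward; pixel columns grow to the right and rows downward; lengths in m; the calibration is good to about 2 mm. A picture is of the moment at which its call begins. There is no depth.
- robot.job_done(): hands the job in; it is judged then, once.
The state is a dict: "t": time; "joints": joint angles; "joint_velocities": joint speeds; "tau": joint torques, N m; "eef_pos": TCP position; "tcp_rot": TCP orientation; "ft_force": force on the tool from outside, world axes, zero at the start; "torque": the same for the moment, N m; "opening": finger opening in m; "grip_force": force on a finger pad.
Only numpy, scipy, OpenCV 4.12 (cv2) and the standard library are available. Lean on these libraries where they do the work, as an engineer would, in place of code of your own. Each camera call takes 0.05 s, during which the arm holds its last target. There are 200 camera calls.

## Working session

There is one attempt and no reset: what is moved stays moved. The work goes in short steps, Python scripts to look and compute and a tool call to move; the robot and the scene stay as the last step left them, time stands still between calls to the robot, and variables do not carry over. Pictures are saved under pics/ and viewed, at most 14 in all, crops included, and the job is handed in when it is done.

Besides the shell and the picture viewer there is one more tool, called after "Call:" by a JSON object that holds its "method" and its "body". play_rows: Moves the arm, as the interface text tells. Scaled input: -1 to 1 covers 25 mm each way for a shift and 0.1 rad each way for a turn. Its arguments: {"type":"object","properties":{"series":{"type":"array"},"force":{"type":"number"}},"required":["series"]}

```bash
mkdir -p pics
cat > h.py <<'E'
from plant import robot
import numpy as np, cv2
def shot(cam,name,crop=None,scale=1):
    c=robot.camera(cam); np.savez(f'pics/{name}.npz',**c)
    im=c['image'][...,::-1]
    if crop: x0,y0,x1,y1=crop; im=im[y0:y1,x0:x1]
    im=cv2.resize(im,None,fx=scale,fy=scale,interpolation=cv2.INTER_CUBIC); cv2.imwrite(f'pics/{name}.png',im)
    return c
def load(n): return np.load(f'pics/{n}.npz')
def px2w(c,u,v,z):
    d=np.asarray(c['rotation'])@np.array([(u-c['cx'])/c['fx'],(v-c['cy'])/c['fy'],1.]); o=np.asarray(c['origin'])
    return o+d*(z-o[2])/d[2]
def w2px(c,p):
    q=np.asarray(c['rotation']).T@(np.asarray(p)-c['origin']); return np.array([c['fx']*q[0]/q[2]+c['cx'],c['fy']*q[1]/q[2]+c['cy']])
E
python3 - <<'E'
from h import *
for n in('top','scene'):
    c=shot(n,n+'0',None,1.5); print(n,c['fx'],c['cx'],c['cy'],c['origin'],np.round(c['rotation'],3).tolist())
print(robot.get_state())
E
```

```text
top 494.1869997348611 254.96866844401546 194.9821325796591 [ 0.37516023 -0.00150877  1.48480063] [-0.054, 0.714, -0.696, 0.048]
scene 474.22348100235473 256.49984292497595 191.16128632424955 [ 1.24652382 -0.71509801  0.96551566] [-0.384, 0.854, 0.317, -0.152]
{'t': 0.1, 'joints': array([ 1.11878938,  0.41183303, -0.01275168,  1.59693871,  0.00557373,
        1.13427739, -0.08219219]), 'joint_velocities': array([ 0.00080227, -0.00114893, -0.00063612, -0.00349232, -0.00076043,
        0.00020432, -0.00033927]), 'tau': array([ 2.33733168e-03, -5.89100468e+01,  6.43856954e-01, -2.91710204e+01,
       -5.37246012e-02,  1.44571441e-02,  8.70646318e-06]), 'eef_pos': array([ 0.23396998, -0.57935665,  0.40389344]), 'tcp_rot': array([-6.91408549e-04,  9.81637270e-01,  1.90755771e-01, -1.65064399e-04]), 'ft_force': array([0.06044658, 0.34140488, 0.39959283]), 'torque': array([-0.05881236,  0.0234295 ,  0.04225646]), 'grip_force': 0.0, 'opening': 0.08809060920190698}
```

View pics/top0.png

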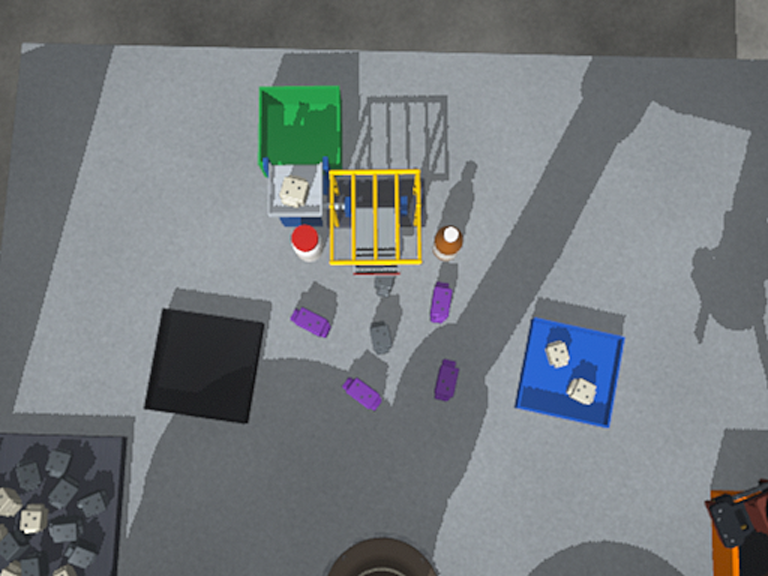

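View pics/scene0.png

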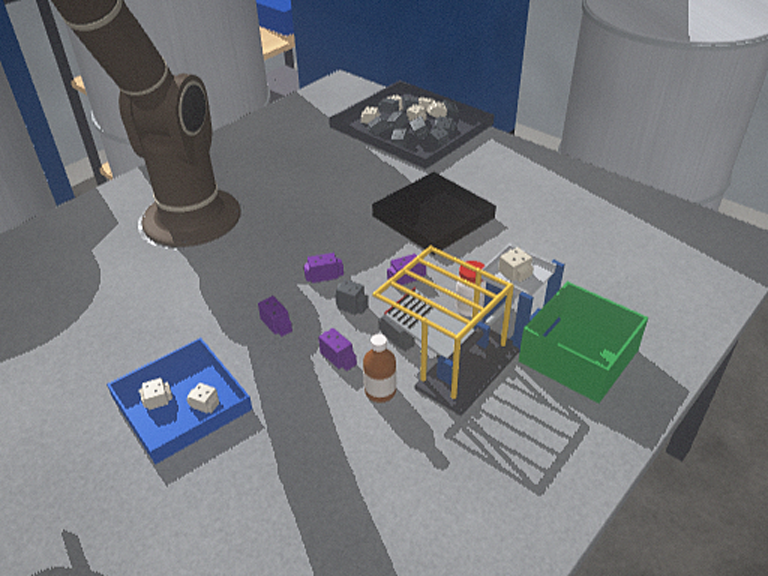

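Run:
```python
from h import *
c=load('top0'); im=c['image'][...,::-1]
a=cv2.resize(im[150:250,205:305],None,fx=6,fy=6,interpolation=cv2.INTER_CUBIC)
cv2.imwrite('pics/topcrop.png',a)
s=load('scene0')['image'][...,::-1]
cv2.imwrite('pics/scenecrop.png',cv2.resize(s[155:275,200:360],None,fx=5,fy=5,interpolation=cv2.INTER_CUBIC))
def p(n,u,v,z): print(n,np.round(px2w(c,u/1.5,v/1.5,z),4))
for q in [(163,310),(264,322),(248,422),(146,408)]: p('tray',*q,.035)
for q in [(331,172),(420,172),(331,263),(420,263)]: p('guard',*q,.155)
p('bottle',451,234,.13);p('jar',305,237,.1)
for q in [(534,320),(623,338),(608,426),(516,407)]: p('blue',*q,.035)
p('front',379,335,.05)
```

```text
Traceback (most recent call last):
  File "h.py", line 11, in px2w
    d=np.asarray(c['rotation'])@np.array([(u-c['cx'])/c['fx'],(v-c['cy'])/c['fy'],1.]); o=np.asarray(c['origin'])
      ~~~~~~~~~~~~~~~~~~~~~~~~~^~~~~~~~~~~~~~~~~~~~~~~~~~~~~~~~~~~~~~~~~~~~~~~~~~~~~~~
ValueError: matmul: Input operand 1 has a mismatch in its core dimension 0, with gufunc signature (n?,k),(k,m?)->(n?,m?) (size 3 is different from 4)
```

View pics/topcrop.png

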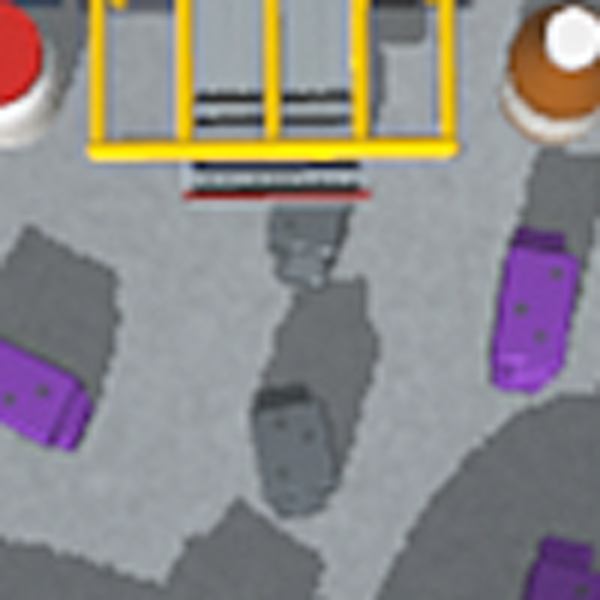

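View pics/scenecrop.png

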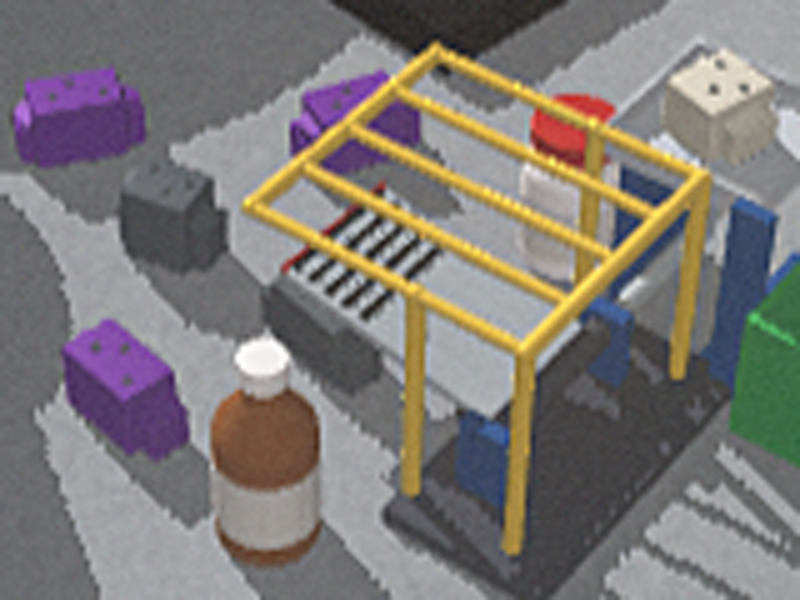

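Call:
{"method": "play_rows", "body": {"series": [[1, [0, 0, -1], 0], [1, [0, 0, -1], 0], [1, [0, 0, -1], 0], [1, [0, 0, -1], 0], [1, [0, 0, -1], 0], [1, [0, 0, -1], 0], [1, [0, 0, -1], 0], [1, [0, 0, -1], 0], [1, [0, 0, -1], 0], [1, [0, 0, -1], 0]]}}

```text
t: 1.1
eef_pos: [0.234, -0.5794, 0.6553]
tcp_rot: [-0.0, 0.982, 0.191, -0.0]
ft_force: [-0.3, -0.7, -0.1]
opening: 0.0877
grip_force: 0.0
```

The crops show the front lump (grey) at top crop (293,450). The wedged lump (grey) sticks out from under the red pedal edge at (305,245). The four purple blocks, at top picture (311,322), (440,302), (446,380) and (362,393), are look-alikes and don't count.

The moves can't tilt the tool directly. I'll test in free air whether the reach limits do it.

```bash
python3 - <<'E'
s=open('h.py').read()
s=s.replace("import numpy as np, cv2","import numpy as np, cv2\nfrom scipy.spatial.transform import Rotation as R\ndef rot(c):\n    q=np.asarray(c['rotation']); return q if q.ndim==2 else R.from_quat(q[[1,2,3,0]]).as_matrix()")
s=s.replace("np.asarray(c['rotation'])@","rot(c)@").replace("np.asarray(c['rotation']).T","rot(c).T")
open('h.py','w').write(s)
E
python3 - <<'E'
from h import *
c=load('top0')
def p(n,u,v,z): print(n,np.round(px2w(c,u/1.5,v/1.5,z),4))
for q in [(163,310),(264,322),(248,422),(146,408)]: p('tray',*q,.035)
for q in [(331,172),(420,172),(331,263),(420,263)]: p('guard',*q,.155)
p('bottle',451,234,.13);p('jar',305,237,.1)
for q in [(534,320),(623,338),(608,426),(516,407)]: p('blue',*q,.035)
k=lambda n,u,v,z:p(n,1.5*(205+u/6),1.5*(150+v/6),z)
k('front',297,458,.05)
for q in [(255,405),(315,398),(268,510),(332,500)]: k('frontc',*q,.05)
for q in [(276,235),(340,228)]: k('wedge',*q,.045)
k('wedge tip',305,270,.028)
k('pedL',187,194,.075);k('pedR',368,194,.075);k('guardL',97,150,.155);k('guardR',450,147,.155)
print(robot.get_state()['joints'])
E
```

```text
tray [0.5387 0.4456 0.035 ]
tray [0.5201 0.2449 0.035 ]
tray [0.3256 0.2662 0.035 ]
tray [0.347  0.4653 0.035 ]
guard [0.791  0.1139 0.155 ]
guard [ 0.7951 -0.0513  0.155 ]
guard [0.6193 0.1076 0.155 ]
guard [ 0.6235 -0.0546  0.155 ]
bottle [ 0.6846 -0.1124  0.13  ]
jar [0.6786 0.1636 0.1   ]
blue [ 0.5379 -0.2853  0.035 ]
blue [ 0.5071 -0.4589  0.035 ]
blue [ 0.3367 -0.4268  0.035 ]
blue [ 0.3681 -0.2502  0.035 ]
front [0.4905 0.0123 0.05  ]
frontc [0.5158 0.0334 0.05  ]
frontc [0.5199 0.0044 0.05  ]
frontc [0.465  0.0256 0.05  ]
frontc [ 0.4707 -0.0052  0.05  ]
wedge [0.6004 0.0256 0.045 ]
wedge [ 0.6047 -0.0057  0.045 ]
wedge tip [0.5858 0.0111 0.028 ]
pedL [0.6146 0.0685 0.075 ]
pedR [ 0.6168 -0.0187  0.075 ]
guardL [0.6203 0.1063 0.155 ]
guardR [ 0.6258 -0.0546  0.155 ]
[ 1.10402487  0.32937881  0.00839109  1.14541439 -0.00275648  1.66760349
 -0.07527375]
```

Call:
{"method": "play_rows", "body": {"series": [[1, [0, 0, -1], 0], [1, [0, 0, -1], 0], [1, [0, 0, -1], 0], [1, [0, 0, -1], 0], [1, [0, 0, -1], 0], [1, [0, 0, -1], 0]]}}

```text
t: 1.7
eef_pos: [0.2265, -0.5601, 0.7626]
tcp_rot: [0.024, 0.981, 0.19, 0.004]
ft_force: [-0.6, 0.2, 0.6]
opening: 0.0877
grip_force: 0.0
```

```bash
python3 -c "
from h import *
print(robot.get_state()['joints'])"
```

```text
[ 0.90543209  0.31727187  0.32835303  0.93775285 -0.10512538  1.85241
 -0.0031116 ]
```

Call:
{"method": "play_rows", "body": {"series": [[1, [0, 0, 1], 0], [1, [0, 0, 1], 0], [1, [0, 0, 1], 0], [1, [0, 0, 1], 0], [1, [0, 0, 1], 0], [1, [0, 0, 1], 0]]}}

```text
t: 2.3
eef_pos: [0.229, -0.5664, 0.612]
tcp_rot: [0.024, 0.981, 0.191, 0.004]
ft_force: [1.0, 0.4, 0.6]
opening: 0.088
grip_force: 0.0
```

```bash
python3 -c "
from h import *
s=robot.get_state();print(s['joints'],s['eef_pos'],rot({'rotation':s['tcp_rot']}))"
```

```text
[ 0.88860621  0.28033008  0.29896831  1.32323167 -0.08073992  1.50125468
 -0.00818567] [ 0.22902819 -0.56638022  0.61198328] [[ 9.27030248e-01  3.74562736e-01  1.78234388e-02]
 [ 3.74986276e-01 -9.25923552e-01 -4.52865061e-02]
 [-4.59495906e-04  4.86655059e-02 -9.98815027e-01]]
```

Call:
{"method": "play_rows", "body": {"series": [[1, [0, 0, 0], 0.875], [1, [0, -0.5, 0], 0.875], [1, [0, -0.5, 0], 0.875], [1, [0, -0.5, 0], 0.875], [1, [0.5, -0.94, 0], 0], [1, [0.5, -0.94, 0], 0], [1, [0.5, -0.94, 0], 0], [1, [0.5, -0.94, 0], 0], [1, [0.5, -0.94, 0], 0], [1, [0.5, -0.94, 0], 0]]}}

```text
t: 3.3
eef_pos: [0.2918, -0.3854, 0.606]
tcp_rot: [0.023, 1.0, 0.017, 0.008]
ft_force: [0.6, 0.0, 0.2]
opening: 0.0877
grip_force: 0.0
```

Call:
{"method": "play_rows", "body": {"series": [[1, [0.5, -0.94, 0], 0], [1, [0.5, -0.94, 0], 0], [1, [0.5, -0.94, 0], 0], [1, [0.5, -0.94, 0], 0], [1, [0.5, -0.94, 0], 0], [1, [0.5, -0.94, 0], 0], [1, [0.5, -0.94, 0], 0], [1, [0.5, -0.94, 0], 0], [1, [0.5, -0.94, 0], 0], [1, [0.5, -0.94, 0], 0]]}}

```text
t: 4.3
eef_pos: [0.4085, -0.1465, 0.5973]
tcp_rot: [0.023, 1.0, 0.017, 0.009]
ft_force: [0.6, 0.4, 0.0]
opening: 0.088
grip_force: 0.0
```

```bash
cat >> h.py <<'E'
def st():
    s=robot.get_state(); M=rot({'rotation':s['tcp_rot']}); g=s['eef_pos']+.163*M[:,2]
    np.set_printoptions(precision=4,suppress=True)
    print('t',round(s['t'],2),'q',s['joints'],'\ntcp',s['eef_pos'],'grasp',g,'tip',s['eef_pos']+.182*M[:,2],'\nF',s['ft_force'],'open',round(s['opening'],4),'\nM',M.tolist() if 0 else M)
    return s['eef_pos'],M
def go(target,off=.163):
    "units of 25mm in tool axes to bring the point off ahead of TCP to target"
    s=robot.get_state(); M=rot({'rotation':s['tcp_rot']})
    return M.T@(np.asarray(target)-s['eef_pos']-off*M[:,2])/.025
E
python3 -c "
from h import *
st()"
```

```text
t 4.3 q [ 0.3334 -0.0404 -0.1121  1.7063  0.0371  1.4476 -1.3191] 
tcp [ 0.4085 -0.1465  0.5973] grasp [ 0.4115 -0.1541  0.4345] tip [ 0.4118 -0.155   0.4156] 
F [0.584  0.3884 0.0475] open 0.088 
M [[ 0.9993  0.034   0.0182]
 [ 0.0348 -0.9983 -0.0465]
 [ 0.0166  0.0471 -0.9988]]
```

Call:
{"method": "play_rows", "body": {"series": [[1, [0.5, -1, -0.5], 0], [1, [0.5, -1, -0.5], 0], [1, [0.5, -1, -0.5], 0], [1, [0.5, -1, -0.5], 0], [1, [0.5, -1, -0.5], 0], [1, [0.5, -1, -0.5], 0], [1, [0.5, -1, -0.5], 0], [1, [0.5, -1, -0.5], 0], [1, [0, 0, -1], 0], [1, [0, 0, -1], 0]]}}

```text
t: 5.3
eef_pos: [0.4989, 0.063, 0.7398]
tcp_rot: [0.023, 1.0, 0.018, 0.008]
ft_force: [0.1, -0.0, 0.4]
opening: 0.0877
grip_force: 0.0
```

Call:
{"method": "play_rows", "body": {"series": [[1, [0, 0, -1], 0], [1, [0, 0, -1], 0], [1, [0, 0, -1], 0], [1, [0, 0, -1], 0]]}}

```text
t: 5.7
eef_pos: [0.5055, 0.0646, 0.7628]
tcp_rot: [0.029, 0.999, 0.017, 0.005]
ft_force: [1.2, -0.7, 0.2]
opening: 0.0879
grip_force: 0.0
```

```bash
python3 -c "
from h import *
st()"
```

```text
t 5.7 q [-0.5501  0.1283  0.3747  1.17    0.0121  1.8522 -1.7107] 
tcp [0.5055 0.0646 0.7628] grasp [0.5071 0.0552 0.6001] tip [0.5073 0.0541 0.5811] 
F [ 1.154  -0.737   0.1538] open 0.0879 
M [[ 0.9993  0.0346  0.0102]
 [ 0.0351 -0.9977 -0.0575]
 [ 0.0082  0.0579 -0.9983]]
```

Call:
{"method": "play_rows", "body": {"series": [[1, [1, 0, -1], 0], [1, [1, 0, -1], 0], [1, [1, 0, -1], 0], [1, [1, 0, -1], 0], [1, [1, 0, -1], 0], [1, [1, 0, -1], 0], [1, [1, 0, -1], 0], [1, [1, 0, -1], 0]]}}

```text
t: 6.5
eef_pos: [0.6118, 0.0671, 0.8214]
tcp_rot: [0.022, 0.995, 0.02, 0.097]
ft_force: [-0.6, -0.3, 0.3]
opening: 0.088
grip_force: 0.0
```

```bash
python3 -c "
from h import *
st()"
```

```text
t 6.5 q [-0.46    0.3482  0.4694  0.7779 -0.1142  1.8523 -1.6044] 
tcp [0.6118 0.0671 0.8214] grasp [0.6435 0.0606 0.6616] tip [0.6472 0.0599 0.643 ] 
F [-0.6134 -0.2743  0.3007] open 0.088 
M [[ 0.9802  0.0347  0.1948]
 [ 0.0431 -0.9983 -0.0394]
 [ 0.1931  0.047  -0.9801]]
```

Call:
{"method": "play_rows", "body": {"series": [[1, [1, 0, -1], 0], [1, [1, 0, -1], 0], [1, [1, 0, -1], 0], [1, [1, 0, -1], 0], [1, [1, 0, -1], 0], [1, [1, 0, -1], 0], [1, [1, 0, -1], 0], [1, [1, 0, -1], 0]]}}

```text
t: 7.3
eef_pos: [0.6418, 0.0676, 0.8986]
tcp_rot: [0.016, 0.978, 0.022, 0.209]
ft_force: [0.1, -1.2, -0.9]
opening: 0.0879
grip_force: 0.0
```

```bash
python3 -c "
from h import *
st()"
```

```text
t 7.3 q [-0.3603  0.447   0.4604  0.4497 -0.1858  1.8525 -1.5982] 
tcp [0.6418 0.0676 0.8986] grasp [0.7085 0.064  0.7499] tip [0.7163 0.0636 0.7326] 
F [ 0.1467 -1.1944 -0.8601] open 0.0879 
M [[ 0.9118  0.0364  0.4089]
 [ 0.0499 -0.9985 -0.0224]
 [ 0.4075  0.0408 -0.9123]]
```

Call:
{"method": "play_rows", "body": {"series": [[1, [1, 0, -1], 0], [1, [1, 0, -1], 0], [1, [1, 0, -1], 0]]}}

```text
t: 7.6
eef_pos: [0.635, 0.0671, 0.9304]
tcp_rot: [0.014, 0.968, 0.023, 0.249]
ft_force: [-0.2, -1.2, -0.4]
opening: 0.0881
grip_force: 0.0
```

```bash
python3 -c "
from h import *
st()
print(go([.47,.01,.30]))"
```

```text
t 7.6 q [-0.3465  0.4594  0.4953  0.3546 -0.229   1.8524 -1.597 ] 
tcp [0.635  0.0671 0.9304] grasp [0.7138 0.0645 0.7877] tip [0.723  0.0642 0.7711] 
F [-0.2267 -1.1617 -0.3569] open 0.0881 
M [[ 0.8747  0.0372  0.4833]
 [ 0.0514 -0.9985 -0.0161]
 [ 0.482   0.0389 -0.8753]]
[-18.0449   1.0549  12.3965]
```

Call:
{"method": "play_rows", "body": {"series": [[1, [-1, 0, 0.8], 0], [1, [-1, 0, 0.8], 0], [1, [-1, 0, 0.8], 0], [1, [-1, 0, 0.8], 0], [1, [-1, 0, 0.8], 0], [1, [-1, 0.1, 0.8], 0], [1, [-1, 0.1, 0.8], 0], [1, [-1, 0.1, 0.8], 0], [1, [-1, 0.1, 0.8], 0], [1, [-1, 0.1, 0.8], 0]]}}

```text
t: 8.6
eef_pos: [0.516, 0.0401, 0.6428]
tcp_rot: [0.014, 0.968, 0.023, 0.25]
ft_force: [1.2, 0.6, -0.7]
opening: 0.0877
grip_force: 0.0
```

Call:
{"method": "play_rows", "body": {"series": [[1, [-1, 0.1, 0.55], 0], [1, [-1, 0.1, 0.55], 0], [1, [-1, 0.1, 0.55], 0], [1, [-1, 0.1, 0.55], 0], [1, [-1, 0.1, 0.55], 0], [1, [-1, 0, 0.55], 0], [1, [-1, 0, 0.55], 0], [1, [-1, 0, 0.55], 0]]}}

```text
t: 9.4
eef_pos: [0.3947, 0.0158, 0.4509]
tcp_rot: [0.014, 0.968, 0.023, 0.25]
ft_force: [-0.0, 0.3, -0.3]
opening: 0.0877
grip_force: 0.0
```

```bash
python3 -c "
from h import *
st()
print(go([.485,.0137,.030]))"
```

```text
t 9.4 q [-0.6327 -0.2332  0.346   2.2399  0.3727  0.6655 -2.0415] 
tcp [0.3947 0.0158 0.4509] grasp [0.4737 0.0131 0.3084] tip [0.4829 0.0128 0.2918] 
F [-0.0081  0.332  -0.2799] open 0.0877 
M [[ 0.874   0.0366  0.4845]
 [ 0.051  -0.9986 -0.0165]
 [ 0.4832  0.0391 -0.8746]]
[-4.9843 -0.4429  9.9576]
```

Call:
{"method": "play_rows", "body": {"series": [[1, [0, 0, 0], -1], [1, [-0.45, -0.1, 0.95], 0], [1, [-0.45, -0.1, 0.95], 0], [1, [-0.45, -0.1, 0.95], 0], [1, [-0.45, -0.1, 0.95], 0], [1, [-0.45, -0.1, 0.95], 0], [1, [-0.45, -0.1, 0.95], 0], [1, [-0.45, -0.1, 0.95], 0], [1, [0, 0, 0], 0]]}}

```text
t: 10.3
eef_pos: [0.4047, 0.0165, 0.2838]
tcp_rot: [0.034, 0.966, 0.071, 0.247]
ft_force: [-0.1, 0.1, 0.2]
opening: 0.0878
grip_force: 0.0
```

```bash
python3 -c "
from h import *
st()
print(go([.4915,.0145,.028]))
shot('scene','sc1',(170,150,330,270),5)"
```

```text
t 10.3 q [-0.4889  0.1126  0.2903  2.4445  0.7647  0.1414 -2.3668] 
tcp [0.4047 0.0165 0.2838] grasp [0.4832 0.0115 0.141 ] tip [0.4923 0.0109 0.1244] 
F [-0.1255  0.1208  0.153 ] open 0.0878 
M [[ 0.8682  0.1211  0.4813]
 [ 0.1548 -0.9875 -0.0307]
 [ 0.4715  0.1012 -0.876 ]]
[-1.8229 -0.5366  4.1165]
```

View pics/sc1.png

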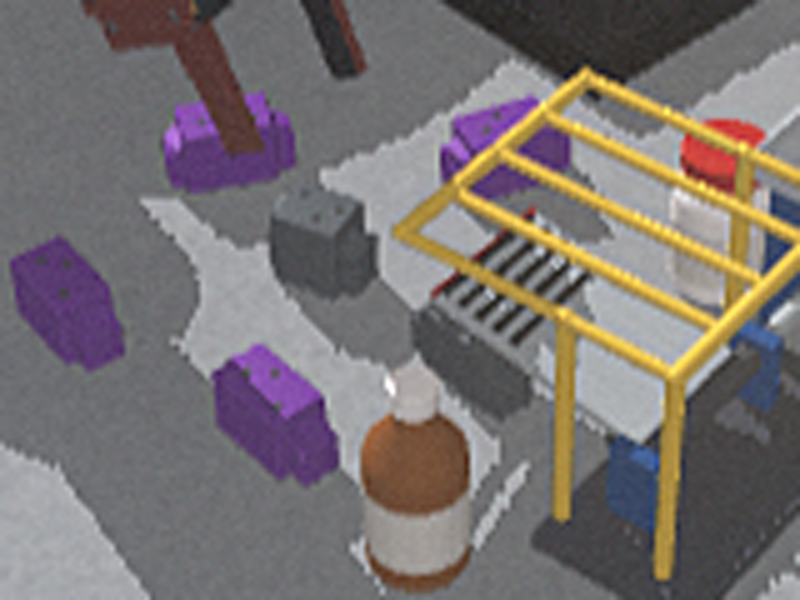

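Call:
{"method": "play_rows", "body": {"series": [[1, [-0.45, -0.13, 1], 0], [1, [-0.45, -0.13, 1], 0], [1, [-0.45, -0.13, 1], 0]]}}

```text
t: 10.65
eef_pos: [0.4198, 0.016, 0.2496]
tcp_rot: [0.037, 0.969, 0.072, 0.233]
ft_force: [-0.2, -0.5, -0.6]
opening: 0.0877
grip_force: 0.0
```

```bash
python3 -c "
from h import *
st()
print(go([.4915,.0145,.028]))"
```

```text
t 10.65 q [-0.2529  0.2246  0.049   2.4196  1.258   0.1273 -2.8574] 
tcp [0.4198 0.016  0.2496] grasp [0.4942 0.0097 0.1047] tip [0.5029 0.009  0.0878] 
F [-0.2006 -0.5467 -0.6285] open 0.0877 
M [[ 0.8812  0.1223  0.4566]
 [ 0.1568 -0.9869 -0.0383]
 [ 0.4459  0.1054 -0.8888]]
[-1.4335 -0.5246  2.6696]
```

Call:
{"method": "play_rows", "body": {"series": [[1, [0.4, 0.1, -1], 0.5], [1, [0.4, 0.1, -1], 1], [1, [0.4, 0.1, -1], 1], [1, [0.4, 0.1, -1], 1], [1, [0, 0, -1], 1], [1, [0, 0, 0], 1], [1, [0, 0, 0], 1], [1, [0, 0, 0], 1], [1, [0, 0, 0], 1], [1, [0, 0, 0], 1]]}}

```text
t: 11.65
eef_pos: [0.4009, 0.0132, 0.3616]
tcp_rot: [-0.068, 0.901, -0.362, 0.229]
ft_force: [-0.7, 0.1, -1.0]
opening: 0.0881
grip_force: 0.0
```

```bash
python3 -c "
from h import *
st()"
```

```text
t 11.65 q [ 0.046  -0.0306 -0.2539  2.3225  0.3351  0.4058 -2.8227] 
tcp [0.4009 0.0132 0.3616] grasp [0.4762 0.0063 0.2172] tip [0.485  0.0055 0.2004] 
F [-0.6751  0.0752 -0.9595] open 0.0881 
M [[ 0.6336 -0.6207  0.4618]
 [-0.6833 -0.7289 -0.0423]
 [ 0.3628 -0.2887 -0.886 ]]
```

Call:
{"method": "play_rows", "body": {"series": [[1, [0, 0, 0], -1], [1, [0, 0, 0], -1], [1, [0, 0, 0], -1], [1, [0, 0, 0], -1], [1, [0, 0, 0], -1], [1, [0, 0, 0], -1], [1, [0, 0, 0], -1], [1, [0, 0, 0], -1], [1, [0, 0, 0], -1], [1, [0, 0, 0], -1]]}}

```text
t: 12.65
eef_pos: [0.401, 0.0132, 0.3615]
tcp_rot: [0.051, 0.964, 0.119, 0.233]
ft_force: [0.2, 0.1, 0.2]
opening: 0.0882
grip_force: 0.0
```

Call:
{"method": "play_rows", "body": {"series": [[1, [0, 0, 0], -1], [1, [0, 0, 0], -1], [1, [0, 0, 0], -1], [1, [0, 0, 0], -1], [1, [0, 0, 0], -1], [1, [0, 0, 0], -1], [1, [0, 0, 0], -1], [1, [0, 0, 0], -1], [1, [0, 0, 0], -1], [1, [0, 0, 0], -1]]}}

```text
t: 13.65
eef_pos: [0.401, 0.0132, 0.3615]
tcp_rot: [0.156, 0.789, 0.566, 0.18]
ft_force: [0.1, 0.3, 0.4]
opening: 0.0877
grip_force: 0.0
```

Call:
{"method": "play_rows", "body": {"series": [[1, [0, 0, 0], -1], [1, [0, 0, 0], -1], [1, [0, 0, 0], -1], [1, [0, 0, 0], -1], [1, [0, 0, 0], -1], [1, [0, 0, 0], -1], [1, [0, 0, 0], -1], [1, [0, 0, 0], -1], [1, [0, 0, 0], -1], [1, [0, 0, 0], -1]]}}

```text
t: 14.65
eef_pos: [0.401, 0.0132, 0.3615]
tcp_rot: [0.224, 0.421, 0.875, 0.084]
ft_force: [0.2, -0.8, 0.8]
opening: 0.0876
grip_force: 0.0
```

Call:
{"method": "play_rows", "body": {"series": [[1, [0, 0, 0], -1], [1, [0, 0, 0], -1], [1, [0, 0, 0], -1], [1, [0, 0, 0], -1], [1, [0, 0, 0], -1], [1, [0, 0, 0], -1], [1, [0, 0, 0], -1], [1, [0, 0, 0], -1], [1, [0, 0, 0], -1], [1, [0, 0, 0], -1]]}}

```text
t: 15.65
eef_pos: [0.401, 0.0132, 0.3615]
tcp_rot: [0.236, -0.05, 0.97, -0.034]
ft_force: [-0.4, -0.3, 0.6]
opening: 0.088
grip_force: 0.0
```

```bash
python3 -c "
from h import *
st()
print(go([.4915,.0145,.028]))"
```

```text
t 15.65 q [-0.1276 -0.0396 -0.0857  2.3317  0.3479  0.4087  1.1707] 
tcp [0.401  0.0132 0.3615] grasp [0.4762 0.0063 0.2171] tip [0.4849 0.0056 0.2003] 
F [-0.3549 -0.2926  0.6179] open 0.088 
M [[-0.8834 -0.0811  0.4615]
 [-0.113   0.9927 -0.0418]
 [-0.4548 -0.0891 -0.8861]]
[2.8617 0.9476 6.9718]
```

Call:
{"method": "play_rows", "body": {"series": [[1, [0.42, 0.15, 0.9], 0], [1, [0.42, 0.15, 0.9], 0], [1, [0.42, 0.15, 0.9], 0], [1, [0.42, 0.15, 0.9], 0], [1, [0.42, 0.15, 0.9], 0], [1, [0, 0, 0], 0]]}}

```text
t: 16.25
eef_pos: [0.4062, 0.0177, 0.2593]
tcp_rot: [0.239, -0.047, 0.969, -0.039]
ft_force: [-0.2, -0.0, 0.0]
opening: 0.0881
grip_force: 0.0
```

```bash
python3 -c "
from h import *
st()
print(go([.4915,.0145,.028]))"
```

```text
t 16.25 q [-0.2972  0.1811  0.0717  2.4454  1.2331  0.154   0.242 ] 
tcp [0.4062 0.0177 0.2593] grasp [0.4823 0.0091 0.1154] tip [0.4912 0.0081 0.0986] 
F [-0.2493 -0.0186  0.0105] open 0.0881 
M [[-0.8815 -0.0717  0.4667]
 [-0.1086  0.9927 -0.0526]
 [-0.4595 -0.0971 -0.8828]]
[1.2583 0.5254 3.246 ]
```

Call:
{"method": "play_rows", "body": {"series": [[1, [0.25, 0.1, 0.65], 0], [1, [0.25, 0.1, 0.65], 0], [1, [0.25, 0.1, 0.65], 0], [1, [0, 0, 0], 0]]}}

```text
t: 16.65
eef_pos: [0.4107, 0.0181, 0.225]
tcp_rot: [0.239, -0.046, 0.969, -0.042]
ft_force: [0.1, -0.2, -0.1]
opening: 0.0876
grip_force: 0.0
```

```bash
python3 -c "
from h import *
st()
print(go([.4915,.0145,.028]))"
```

```text
t 16.65 q [-0.204   0.2798 -0.0336  2.4556  1.8803  0.1863 -0.4129] 
tcp [0.4107 0.0181 0.225 ] grasp [0.4869 0.0082 0.0812] tip [0.4958 0.0071 0.0645] 
F [ 0.1153 -0.2335 -0.1115] open 0.0876 
M [[-0.8814 -0.0679  0.4674]
 [-0.1086  0.9922 -0.0605]
 [-0.4597 -0.1041 -0.882 ]]
[0.7888 0.4588 1.9487]
```

Call:
{"method": "play_rows", "body": {"series": [[1, [0.15, 0.45, 0], 0], [1, [0.2, 0, 0.5], 0], [1, [0.2, 0, 0.5], 0], [1, [0.15, 0, 0.5], 0], [1, [0.1, 0, 0.45], 0], [1, [0, 0, 0], 0]]}}

```text
t: 17.25
eef_pos: [0.4148, 0.0241, 0.1712]
tcp_rot: [0.238, -0.045, 0.969, -0.043]
ft_force: [-0.3, 0.5, -0.8]
opening: 0.0873
grip_force: 0.0
```

```bash
python3 -c "
from h import *
st()
print(go([.4915,.0145,.028]))
shot('top','top1',(205,170,305,270),6)"
```

```text
t 17.25 q [-0.0202  0.4475 -0.267   2.4567  2.207   0.3561 -0.7423] 
tcp [0.4148 0.0241 0.1712] grasp [0.4907 0.014  0.0274] tip [0.4995 0.0128 0.0106] 
F [-0.2581  0.4978 -0.7594] open 0.0873 
M [[-0.8824 -0.0662  0.4658]
 [-0.1073  0.9923 -0.0623]
 [-0.458  -0.105  -0.8827]]
[-0.0429  0.0162 -0.0086]
```

View pics/top1.png

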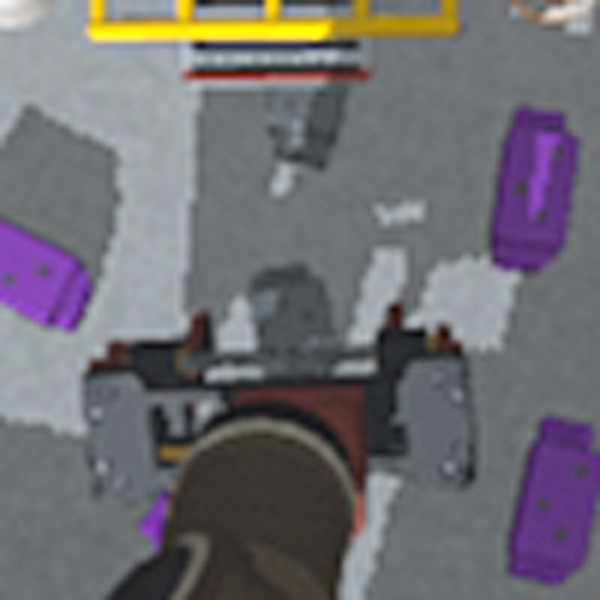

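The picture shows the open fingers at (200,330) and (395,320), either side of the grey front lump at (290,310). Next I close on it and lift.

Call:
{"method": "play_rows", "body": {"series": [[-1, [0, 0, 0], 0], [-1, [0, 0, 0], 0], [-1, [0, 0, 0], 0], [-1, [0, 0, 0], 0], [-1, [0, 0, 0], 0], [-1, [0, 0, 0], 0], [-1, [-0.25, -0.05, -0.45], 0], [-1, [-0.45, -0.1, -0.88], 0], [-1, [-0.45, -0.1, -0.88], 0], [-1, [-0.45, -0.1, -0.88], 0]], "force": 30}}

```text
t: 18.3
eef_pos: [0.4144, 0.0227, 0.2396]
tcp_rot: [0.237, -0.045, 0.969, -0.048]
ft_force: [0.0, -0.2, -1.2]
opening: 0.0379
grip_force: 30.0
```

```bash
python3 -c "
from h import *
st()
print(go([.45,.32,.15]),go([.45,.32,.06]))"
```

```text
t 18.3 q [-0.358   0.2452  0.1222  2.4434  1.5653  0.1532 -0.1126] 
tcp [0.4144 0.0227 0.2396] grasp [0.4899 0.0111 0.0956] tip [0.4987 0.0098 0.0788] 
F [ 0.0128 -0.1964 -1.2147] open 0.0379 
M [[-0.8838 -0.0645  0.4634]
 [-0.1096  0.9914 -0.071 ]
 [-0.4548 -0.1136 -0.8833]]
[-0.9336 12.1046 -3.539 ] [ 0.7038 12.5134 -0.3591]
```

Call:
{"method": "play_rows", "body": {"series": [[-1, [-0.05, 0.8, -0.8], 0], [-1, [-0.05, 1, -0.8], 0], [-1, [-0.05, 1, -0.8], 0], [-1, [-0.05, 1, -0.8], 0], [-1, [-0.05, 1, -0.1], 0], [-1, [-0.05, 1, 0], 0], [-1, [-0.05, 1, 0], 0], [-1, [-0.05, 1, 0], 0], [-1, [-0.05, 1, 0], 0], [-1, [-0.05, 1, 0], 0]]}}

```text
t: 19.3
eef_pos: [0.3746, 0.2669, 0.2831]
tcp_rot: [0.237, -0.045, 0.969, -0.05]
ft_force: [0.8, 0.9, -1.6]
opening: 0.0378
grip_force: 30.0
```

```bash
python3 -c "
from h import *
st()
print(go([.44,.31,.15]),go([.44,.31,.045]))"
```

```text
t 19.3 q [-0.769   0.2522 -0.1304  2.244   0.9097  0.5867  0.0129] 
tcp [0.3746 0.2669 0.2831] grasp [0.4501 0.2547 0.1392] tip [0.4589 0.2533 0.1224] 
F [ 0.7911  0.9168 -1.6307] open 0.0378 
M [[-0.8839 -0.0636  0.4633]
 [-0.1107  0.991  -0.075 ]
 [-0.4544 -0.1176 -0.883 ]]
[-0.0839  2.1667 -0.734 ] [1.8246 2.6607 2.9746]
```

Call:
{"method": "play_rows", "body": {"series": [[-1, [0, 1, -0.2], 0], [-1, [0, 1, -0.2], 0], [-1, [0.45, 0.2, 0.8], 0], [-1, [0.45, 0.15, 0.8], 0], [-1, [0.45, 0.15, 0.8], 0], [-1, [0.4, 0.1, 0.8], 0], [-1, [0.1, 0.05, 0.2], 0], [-1, [0, 0, 0], 0]]}}

```text
t: 20.1
eef_pos: [0.3644, 0.3209, 0.1878]
tcp_rot: [0.236, -0.045, 0.969, -0.05]
ft_force: [0.5, -0.3, -2.0]
opening: 0.0382
grip_force: 30.0
```

```bash
python3 -c "
from h import *
st()
print(go([.44,.31,.15]),go([.44,.31,.045]))"
```

```text
t 20.1 q [-0.9244  0.4849 -0.0674  2.2293  1.1835  0.5138 -0.3964] 
tcp [0.3644 0.3209 0.1878] grasp [0.4398 0.3085 0.0438] tip [0.4486 0.3071 0.0271] 
F [ 0.4537 -0.313  -2.0195] open 0.0382 
M [[-0.8841 -0.0642  0.4629]
 [-0.1119  0.9908 -0.0761]
 [-0.4537 -0.1191 -0.8831]]
[-1.9403 -0.4483 -3.7513] [-0.0346  0.0519 -0.0421]
```

Call:
{"method": "play_rows", "body": {"series": [[-1, [0.15, 0.04, 0.29], 0], [-1, [0, 0, 0], 0], [0.3, [0, 0, 0], 0], [0.3, [0, 0, 0], 0], [0.3, [0, 0, 0], 0], [0.3, [-0.2, -0.05, -0.45], 0], [0.4, [-0.45, -0.1, -0.88], 0], [0.5, [-0.45, -0.1, -0.88], 0], [0.6, [-0.45, -0.1, -0.88], 0], [0.6, [-0.45, -0.1, -0.88], 0]]}}

```text
t: 21.1
eef_pos: [0.3634, 0.3228, 0.2933]
tcp_rot: [0.237, -0.045, 0.969, -0.049]
ft_force: [-0.0, -0.3, -0.5]
opening: 0.0702
grip_force: 0.0
```

```bash
python3 -c "
from h import *
st()
print(go([.5657,.0186,.118]))
shot('top','top2',(90,180,300,320),3.8)"
```

```text
t 21.1 q [-0.8392  0.2842 -0.1688  2.1616  0.8538  0.6762 -0.009 ] 
tcp [0.3634 0.3228 0.2933] grasp [0.439  0.3107 0.1494] tip [0.4478 0.3093 0.1327] 
F [-0.0004 -0.3033 -0.5194] open 0.0702 
M [[-0.8836 -0.0638  0.4639]
 [-0.1105  0.9911 -0.0742]
 [-0.455  -0.1168 -0.8828]]
[ -2.6159 -11.7576   4.3281]
```

View pics/top2.png

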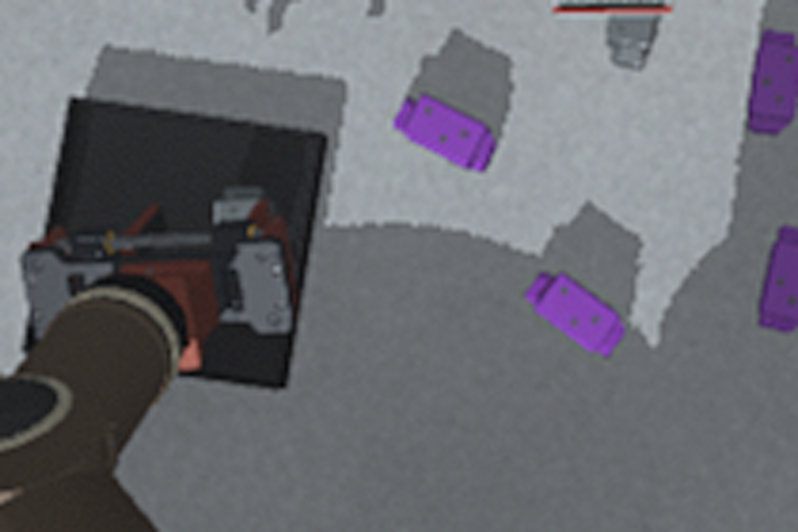

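The front lump is in the tray at (243,205). The wedged lump sticks out at (632,45), below the pedal's red edge at y=9. I'll pin down its pose and go there.

```bash
python3 -c "
from h import *
c=load('top2')
for n,u,v,z in [('shL',609,40,.045),('shR',657,40,.045),('tipL',616,66,.028),('tipR',643,69,.028),('topL',610,18,.045),('topR',658,16,.045),('pedL',556,10,.075),('pedR',671,10,.075)]: print(n,px2w(c,90+u/3.8,180+v/3.8,z))"
```

```text
shL [0.59625602 0.027693   0.045     ]
shR [ 0.59721623 -0.00952891  0.045     ]
tipL [0.57840968 0.02197549 0.028     ]
tipR [0.5765857  0.00077229 0.028     ]
topL [0.61356631 0.02740314 0.045     ]
topR [ 0.61609987 -0.00984346  0.045     ]
pedL [0.61371332 0.06808601 0.075     ]
pedR [ 0.61596208 -0.01944838  0.075     ]
```

Call:
{"method": "play_rows", "body": {"series": [[0.6, [-0.3, -1, 0], 0], [0.6, [-0.3, -1, 0], 0], [0.6, [-0.3, -1, 0], 0], [0.6, [-0.3, -1, 0], 0], [0.6, [-0.2, -1, 0.3], 0], [0.6, [-0.2, -1, 0.3], 0], [0.6, [-0.2, -1, 0.5], 0], [0.6, [-0.2, -1, 0.6], 0], [0.6, [-0.2, -1, 0.6], 0], [0.6, [-0.2, -1, 0.6], 0]]}}

```text
t: 22.15
eef_pos: [0.4664, 0.0753, 0.2846]
tcp_rot: [0.237, -0.045, 0.969, -0.049]
ft_force: [0.2, 0.4, -0.0]
opening: 0.0704
grip_force: 0.0
```

```bash
python3 -c "
from h import *
st()
print(go([.5657,.0186,.118]))"
```

```text
t 22.15 q [-0.378   0.2276  0.0328  2.2752  0.8438  0.3     0.5443] 
tcp [0.4664 0.0753 0.2846] grasp [0.5422 0.0632 0.1408] tip [0.551  0.0618 0.1241] 
F [ 0.1604  0.4238 -0.0207] open 0.0704 
M [[-0.8832 -0.0638  0.4647]
 [-0.1106  0.9911 -0.0741]
 [-0.4558 -0.1169 -0.8824]]
[-0.2184 -1.7232  1.3755]
```

Call:
{"method": "play_rows", "body": {"series": [[0.6, [-0.05, -0.85, 0.3], 0.5], [0.6, [-0.1, -0.95, 0.4], 0.5], [0.6, [0, 0, 0], 0]]}}

```text
t: 22.45
eef_pos: [0.4795, 0.0275, 0.2752]
tcp_rot: [0.239, 0.007, 0.97, -0.039]
ft_force: [-0.7, 0.3, 0.3]
opening: 0.0701
grip_force: 0.0
```

```bash
python3 -c "
from h import *
st()
print(go([.5635,.0164,.117]),go([.61,.009,.029]))"
```

```text
t 22.45 q [-0.2792  0.2538  0.0625  2.2728  0.8055  0.2277  0.5807] 
tcp [0.4795 0.0275 0.2752] grasp [0.5549 0.0148 0.1312] tip [0.5637 0.0133 0.1145] 
F [-0.7442  0.2703  0.3109] open 0.0701 
M [[-0.8859  0.0311  0.4628]
 [-0.0058  0.9969 -0.0781]
 [-0.4638 -0.0718 -0.883 ]]
[-0.0411  0.1153  0.6568] [-0.0546  0.131   4.649 ]
```

Call:
{"method": "play_rows", "body": {"series": [[0.6, [0, 0.13, 0.8], 0], [0.6, [0, 0, 0.8], 0], [0.6, [0, 0, 0.8], 0], [0.6, [0, 0, 0.8], 0], [0.6, [0, 0, 0.8], 0], [0.6, [0, 0, 0.6], 0], [0.6, [0, 0, 0], 0]]}}

```text
t: 23.15
eef_pos: [0.528, 0.0263, 0.1824]
tcp_rot: [0.239, 0.003, 0.97, -0.039]
ft_force: [-0.4, -0.3, -0.4]
opening: 0.0704
grip_force: 0.0
```

```bash
python3 -c "
from h import *
st()
print(go([.61,.009,.029]))
shot('top','top3',(205,150,305,225),8)"
```

```text
t 23.15 q [-0.1977  0.5052  0.0015  2.2113  1.7837  0.1693 -0.3795] 
tcp [0.528  0.0263 0.1824] grasp [0.6034 0.0138 0.0385] tip [0.6122 0.0124 0.0217] 
F [-0.4258 -0.2898 -0.3541] open 0.0704 
M [[-0.8862  0.0241  0.4627]
 [-0.0128  0.997  -0.0766]
 [-0.4632 -0.0738 -0.8832]]
[-0.0557 -0.1589  0.4714]
```

View pics/top3.png

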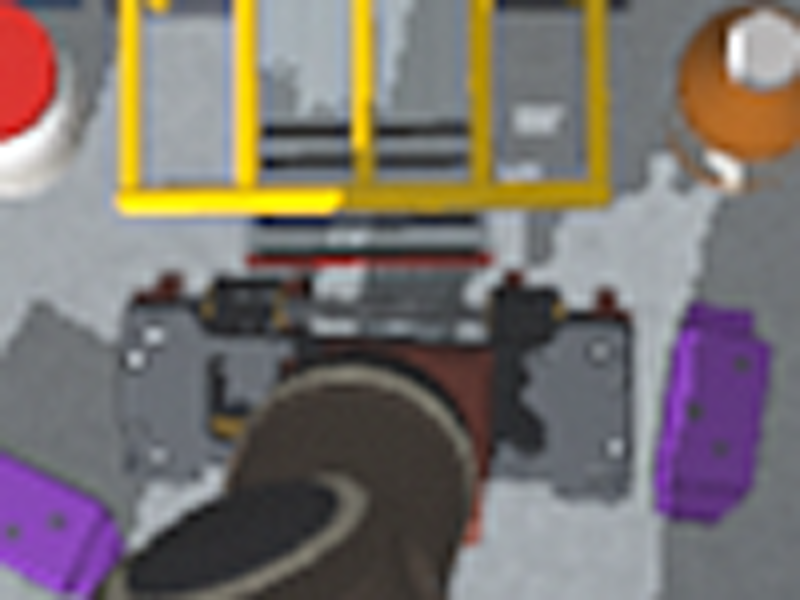

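Call:
{"method": "play_rows", "body": {"series": [[0.6, [0, -0.16, 0.25], 0], [0.6, [0, 0, 0.2], 0], [-1, [0, 0, 0], 0], [-1, [0, 0, 0], 0], [-1, [0, 0, 0], 0], [-1, [0, 0, 0], 0], [-1, [0, 0, 0], 0], [-1, [0, 0, 0], 0]], "force": 35}}

```text
t: 24.0
eef_pos: [0.533, 0.0212, 0.1743]
tcp_rot: [0.239, 0.003, 0.97, -0.039]
ft_force: [-2.2, 1.1, 2.7]
opening: 0.0378
grip_force: 33.1
```

Call:
{"method": "play_rows", "body": {"series": [[-1, [0.44, -0.01, -0.23], 0], [-1, [0.6, -0.02, -0.31], 0], [-1, [0.6, -0.02, -0.31], 0], [-1, [0.6, -0.02, -0.31], 0], [-1, [0.6, -0.02, -0.31], 0], [-1, [0, 0, 0], 0]]}}

```text
t: 24.6
eef_pos: [0.4519, 0.0203, 0.1741]
tcp_rot: [0.24, 0.004, 0.97, -0.039]
ft_force: [-6.0, -0.1, 10.6]
opening: 0.0373
grip_force: 33.2
```

```bash
python3 -c "
from h import *
st()"
```

```text
t 24.6 q [-0.0067  0.4682 -0.2534  2.3739  2.0591  0.325  -0.6572] 
tcp [0.4519 0.0203 0.1741] grasp [0.5276 0.0076 0.0303] tip [0.5365 0.0062 0.0136] 
F [-5.9753 -0.1194 10.6431] open 0.0373 
M [[-0.8852  0.0259  0.4646]
 [-0.0117  0.9969 -0.0778]
 [-0.4651 -0.0743 -0.8821]]
```

Call:
{"method": "play_rows", "body": {"series": [[-1, [-0.25, -0.04, -0.45], 0], [-1, [-0.45, -0.08, -0.88], 0], [-1, [-0.45, -0.08, -0.88], 0], [-1, [-0.45, -0.08, -0.88], 0], [-1, [-0.45, -0.08, -0.88], 0], [-1, [-0.45, -0.08, -0.88], 0], [-1, [-0.2, 0.5, -0.4], 0], [-1, [0, 1, 0], 0], [-1, [0, 1, 0], 0], [-1, [0, 1, 0], 0]]}}

```text
t: 25.6
eef_pos: [0.4552, 0.107, 0.2824]
tcp_rot: [0.239, 0.005, 0.97, -0.045]
ft_force: [-0.8, 1.0, -1.8]
opening: 0.0378
grip_force: 33.0
```

```bash
python3 -c "
from h import *
st()
print(go([.42,.388,.16]))"
```

```text
t 25.6 q [-0.3275  0.2363 -0.1289  2.2709  0.963   0.3876  0.2527] 
tcp [0.4552 0.107  0.2824] grasp [0.5306 0.0922 0.1387] tip [0.5394 0.0905 0.1219] 
F [-0.8108  0.9606 -1.7732] open 0.0378 
M [[-0.8859  0.0316  0.4628]
 [-0.0118  0.9958 -0.0906]
 [-0.4637 -0.0857 -0.8818]]
[ 3.3848 11.5679 -3.8713]
```

Call:
{"method": "play_rows", "body": {"series": [[-1, [0.28, 0.96, -0.32], 0], [-1, [0.28, 0.96, -0.32], 0], [-1, [0.28, 0.96, -0.32], 0], [-1, [0.28, 0.96, -0.32], 0], [-1, [0.28, 0.96, -0.32], 0], [-1, [0.28, 0.96, -0.32], 0], [-1, [0.28, 0.96, -0.32], 0], [-1, [0.28, 0.96, -0.32], 0], [-1, [0.28, 0.96, -0.32], 0], [-1, [0.28, 0.96, -0.32], 0]]}}

```text
t: 26.6
eef_pos: [0.3631, 0.3525, 0.2998]
tcp_rot: [0.238, 0.005, 0.97, -0.046]
ft_force: [0.4, 0.4, -1.4]
opening: 0.0372
grip_force: 33.0
```

Call:
{"method": "play_rows", "body": {"series": [[-1, [0.28, 0.96, -0.32], 0], [-1, [0.28, 0.96, -0.32], 0], [-1, [0, 0, 0], 0]]}}

```text
t: 26.9
eef_pos: [0.3434, 0.4042, 0.3034]
tcp_rot: [0.238, 0.003, 0.97, -0.043]
ft_force: [0.7, -0.2, -1.4]
opening: 0.0373
grip_force: 33.0
```

```bash
python3 -c "
from h import *
st()
print(go([.42,.388,.16]),go([.42,.388,.041]))"
```

```text
t 26.9 q [-0.8241  0.3672 -0.3499  2.0176  0.8467  0.8484 -0.1805] 
tcp [0.3434 0.4042 0.3034] grasp [0.4187 0.3903 0.1595] tip [0.4275 0.3887 0.1428] 
F [ 0.7341 -0.2491 -1.3954] open 0.0373 
M [[-0.8866  0.0256  0.4619]
 [-0.0159  0.9962 -0.0856]
 [-0.4623 -0.0832 -0.8828]]
[-0.0537 -0.0912  0.0155] [2.1469 0.3047 4.2177]
```

Lower, release, rise.

Call:
{"method": "play_rows", "body": {"series": [[-1, [0.43, 0.06, 0.84], 0], [-1, [0.43, 0.06, 0.84], 0], [-1, [0.43, 0.06, 0.84], 0], [-1, [0.43, 0.06, 0.84], 0], [-1, [0.43, 0.06, 0.84], 0], [-1, [0, 0, 0], 0], [-1, [0, 0, 0], 0], [0.2, [0, 0, 0], 0], [0.2, [0, 0, 0], 0], [0.2, [0, 0, 0], 0]]}}

```text
t: 27.9
eef_pos: [0.3468, 0.3985, 0.1865]
tcp_rot: [0.239, 0.005, 0.97, -0.044]
ft_force: [-0.9, 0.7, 0.4]
opening: 0.0521
grip_force: 0.0
```

Call:
{"method": "play_rows", "body": {"series": [[0.2, [0, 0, 0], 0], [0.2, [-0.2, -0.03, -0.45], 0], [0.2, [-0.45, -0.08, -0.88], 0], [0.2, [-0.45, -0.08, -0.88], 0], [-0.5, [-0.45, -0.08, -0.88], 0], [-1, [-0.45, -0.08, -0.88], 0], [-1, [-0.45, -0.5, -0.88], 0], [-1, [0, -1, 0], 0], [-1, [0, -1, 0], 0], [-1, [0, -1, 0], 0]]}}

```text
t: 28.9
eef_pos: [0.3415, 0.3131, 0.3295]
tcp_rot: [0.239, 0.005, 0.97, -0.045]
ft_force: [0.4, -0.4, -0.4]
opening: 0.0083
grip_force: 0.0
```

```bash
python3 -c "
from h import *
st()
shot('top','top4',(80,110,320,290),3.3)"
```

```text
t 28.9 q [-0.7145  0.208  -0.3406  2.1604  0.8004  0.7825 -0.0635] 
tcp [0.3415 0.3131 0.3295] grasp [0.417  0.2985 0.1858] tip [0.4258 0.2968 0.169 ] 
F [ 0.369  -0.4307 -0.4338] open 0.0083 
M [[-0.8856  0.0304  0.4634]
 [-0.0126  0.9959 -0.0894]
 [-0.4643 -0.085  -0.8816]]
```

View pics/top4.png

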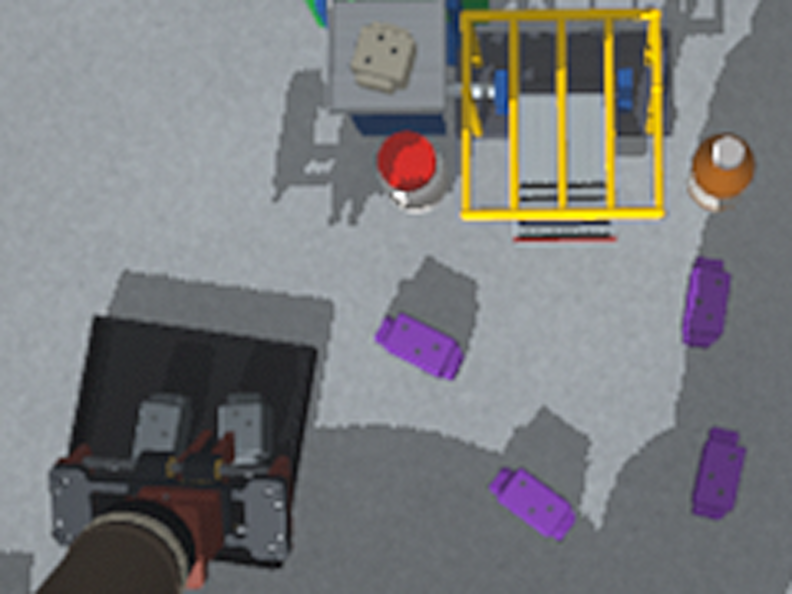

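Both lumps lie in the black tray at (160,420) and (243,425), and the pedal is free. The guard clearance at 28° is tight, so I'll add tilt up high before pressing.

Call:
{"method": "play_rows", "body": {"series": [[-1, [-1, -0.47, -0.67], 0], [-1, [-1, -0.47, -0.67], 0], [-1, [-1, -0.47, -0.67], 0], [-1, [-1, -0.47, -0.67], 0], [-1, [-1, -0.47, -0.67], 0], [-1, [-1, -0.47, -0.67], 0], [-1, [-1, -0.47, -0.67], 0], [-1, [-1, -0.47, -0.67], 0], [-1, [-1, -0.47, -0.67], 0], [-1, [-1, -0.47, -0.67], 0]]}}

```text
t: 29.95
eef_pos: [0.4821, 0.2147, 0.6041]
tcp_rot: [0.239, 0.004, 0.97, -0.045]
ft_force: [0.9, 0.5, 0.2]
opening: 0.0007
grip_force: 0.0
```

Call:
{"method": "play_rows", "body": {"series": [[-1, [-1, -0.47, -0.67], 0], [-1, [-1, -0.47, -0.67], 0], [-1, [-1, -0.47, -0.67], 0], [-1, [-1, -0.47, -0.67], 0], [-1, [-1, -0.47, -0.67], 0], [-1, [-1, -0.47, -0.67], 0], [-1, [-1, -0.47, -0.67], 0], [-1, [-1, -0.47, -0.67], 0], [-1, [-1, -0.47, -0.67], 0], [-1, [-1, -0.47, -0.67], 0]]}}

```text
t: 30.95
eef_pos: [0.6221, 0.116, 0.8778]
tcp_rot: [0.239, 0.004, 0.97, -0.045]
ft_force: [1.7, -0.1, 0.8]
opening: 0.0005
grip_force: 0.0
```

```bash
python3 -c "
from h import *
st()"
```

```text
t 30.95 q [-0.3006  0.3326 -0.0514  0.6642  0.263   1.7081  1.3103] 
tcp [0.6221 0.116  0.8778] grasp [0.6976 0.1014 0.7341] tip [0.7064 0.0997 0.7174] 
F [ 1.7499 -0.1129  0.8314] open 0.0005 
M [[-0.8856  0.0302  0.4635]
 [-0.0129  0.9959 -0.0896]
 [-0.4643 -0.0853 -0.8816]]
```

Call:
{"method": "play_rows", "body": {"series": [[-1, [-1, 0, -1], 0], [-1, [-1, 0, -1], 0], [-1, [-1, 0, -1], 0], [-1, [-1, 0, -1], 0], [-1, [-1, 0, -1], 0], [-1, [-1, 0, -1], 0]]}}

```text
t: 31.55
eef_pos: [0.6498, 0.0897, 0.9572]
tcp_rot: [0.312, 0.033, 0.95, -0.007]
ft_force: [-14.3, 2.9, 42.5]
opening: 0.0006
grip_force: 0.0
```

```bash
python3 -c "
from h import *
st()"
```

```text
t 31.55 q [-0.3083  0.5451  0.4735  0.1359 -0.2287  1.8524  1.3872] 
tcp [0.6498 0.0897 0.9572] grasp [0.7462 0.0842 0.8259] tip [0.7575 0.0836 0.8105] 
F [-14.284    2.9028  42.5476] open 0.0006 
M [[-0.8035  0.0678  0.5914]
 [ 0.0593  0.9977 -0.0338]
 [-0.5923  0.0079 -0.8057]]
```

Call:
{"method": "play_rows", "body": {"series": [[-1, [0.6, 0.2, 0.6], 0], [-1, [0.8, 0.2, 0.8], -0.5], [-1, [0.8, 0, 0.8], -0.5], [-1, [0.8, 0, 0.8], 0]]}}

```text
t: 31.95
eef_pos: [0.6365, 0.0994, 0.8613]
tcp_rot: [0.31, -0.013, 0.95, -0.02]
ft_force: [0.5, -0.3, 1.1]
opening: 0.0003
grip_force: 0.0
```

```bash
python3 -c "
from h import *
st()
print(go([.50,.028,.35],.182))"
```

```text
t 31.95 q [-0.6268  0.2664  0.5517  0.873  -0.0292  1.4149  1.4586] 
tcp [0.6365 0.0994 0.8613] grasp [0.7328 0.0945 0.7298] tip [0.744  0.094  0.7145] 
F [ 0.4511 -0.2668  1.0779] open 0.0003 
M [[-0.8071 -0.0131  0.5903]
 [-0.038   0.9988 -0.0297]
 [-0.5892 -0.0464 -0.8066]]
[16.5676 -1.8311  6.0791]
```

Call:
{"method": "play_rows", "body": {"series": [[-1, [1, -0.11, 0.36], 0], [-1, [1, -0.11, 0.36], 0], [-1, [1, -0.11, 0.36], 0], [-1, [1, -0.11, 0.36], 0], [-1, [1, -0.11, 0.36], 0], [-1, [1, -0.11, 0.36], 0], [-1, [1, -0.11, 0.36], 0], [-1, [1, -0.11, 0.36], 0], [-1, [1, -0.11, 0.36], 0], [-1, [1, -0.11, 0.36], 0]]}}

```text
t: 32.95
eef_pos: [0.4879, 0.0599, 0.6432]
tcp_rot: [0.31, -0.012, 0.95, -0.02]
ft_force: [0.9, -0.5, 0.1]
opening: 0.0007
grip_force: 0.0
```

Call:
{"method": "play_rows", "body": {"series": [[-1, [1, -0.11, 0.36], 0], [-1, [1, -0.11, 0.36], 0], [-1, [1, -0.11, 0.36], 0], [-1, [1, -0.11, 0.36], 0], [-1, [1, -0.11, 0.36], 0], [-1, [1, -0.11, 0.36], 0], [-1, [0, 0, 0], 0]]}}

```text
t: 33.65
eef_pos: [0.3981, 0.0358, 0.5103]
tcp_rot: [0.308, -0.012, 0.951, -0.021]
ft_force: [0.4, 0.1, -0.0]
opening: 0.0008
grip_force: 0.0
```

```bash
python3 -c "
from h import *
st()
print(go([.573,.029,.164],.182),go([.632,.025,.083],.182))"
```

```text
t 33.65 q [-0.6017 -0.2882  0.2278  2.1694  0.4744  0.7182  0.9565] 
tcp [0.3981 0.0358 0.5103] grasp [0.4938 0.0305 0.3785] tip [0.5049 0.0299 0.3631] 
F [ 0.428   0.1129 -0.0092] open 0.0008 
M [[-0.8094 -0.0096  0.5872]
 [-0.0352  0.9989 -0.0321]
 [-0.5862 -0.0467 -0.8088]]
[2.4666 0.3092 8.0425] [ 2.4613  0.2779 12.0539]
```

Call:
{"method": "play_rows", "body": {"series": [[-1, [0.3, 0.04, 0.9], 0], [-1, [0.3, 0.04, 0.9], 0], [-1, [0.3, 0.04, 0.9], 0], [-1, [0.3, 0.04, 0.9], 0], [-1, [0.3, 0.04, 0.9], 0], [-1, [0.3, 0.04, 0.9], 0], [-1, [0.3, 0.04, 0.9], 0], [-1, [0.3, 0.02, 0.9], 0], [-1, [0, 0, 0], 0]]}}

```text
t: 34.55
eef_pos: [0.4588, 0.037, 0.3305]
tcp_rot: [0.309, -0.013, 0.951, -0.021]
ft_force: [0.0, -1.1, -0.3]
opening: 0.0008
grip_force: 0.0
```

```bash
python3 -c "
from h import *
st()
print(go([.573,.029,.164],.182),go([.632,.025,.083],.182))"
```

```text
t 34.55 q [-0.5426  0.0981  0.3084  2.3355  0.9508  0.1791  0.4555] 
tcp [0.4588 0.037  0.3305] grasp [0.5548 0.0317 0.1989] tip [0.566  0.0311 0.1835] 
F [ 0.0391 -1.1018 -0.271 ] open 0.0008 
M [[-0.8082 -0.0113  0.5888]
 [-0.0377  0.9988 -0.0325]
 [-0.5877 -0.0485 -0.8076]]
[ 0.2365 -0.048   0.798 ] [ 0.2396 -0.0775  4.8095]
```

Call:
{"method": "play_rows", "body": {"series": [[-1, [0.12, -0.04, 0.6], 0], [-1, [0.12, -0.04, 0.6], 0], [-1, [0, 0, 0.6], 0], [-1, [0, 0, 0.6], 0], [-1, [0, 0, 0.6], 0], [-1, [0, 0, 0.6], 0], [-1, [0, 0, 0.6], 0], [-1, [0, 0, 0], 0]]}}

```text
t: 35.35
eef_pos: [0.515, 0.0312, 0.2484]
tcp_rot: [0.312, -0.012, 0.95, -0.022]
ft_force: [-0.1, 0.1, -0.5]
opening: 0.0003
grip_force: 0.0
```

```bash
python3 -c "
from h import *
st()
print(go([.632,.025,.083],.182))
shot('scene','sc2',(220,140,370,250),5.2)"
```

```text
t 35.35 q [-0.126   0.3576 -0.0954  2.266   2.0657  0.2139 -0.6241] 
tcp [0.515  0.0312 0.2484] grasp [0.6118 0.0256 0.1173] tip [0.6231 0.025  0.1021] 
F [-0.1105  0.0639 -0.5481] open 0.0003 
M [[-0.8047 -0.0088  0.5936]
 [-0.0359  0.9988 -0.0339]
 [-0.5926 -0.0486 -0.804 ]]
[0.1642 0.0345 0.8256]
```

View pics/sc2.png

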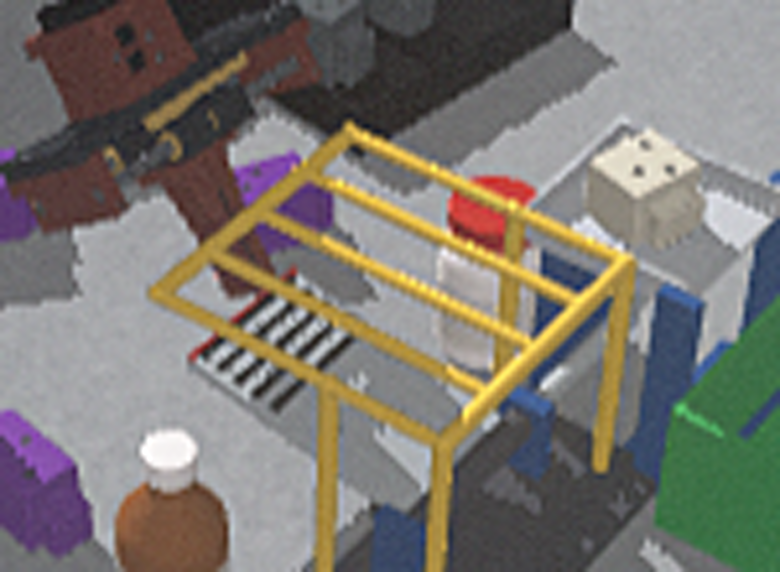

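The fingers, at (240,290), sit just above the pedal's front edge and clear of the guard. I move to contact and press gradually.

Call:
{"method": "play_rows", "body": {"series": [[-1, [0.08, 0, 0.4], 0], [-1, [0.08, 0, 0.4], 0], [-1, [0.15, 0.01, 0.2], 0], [-1, [0.15, 0.01, 0.2], 0], [-1, [0.15, 0.01, 0.2], 0], [-1, [0, 0, 0], 0]]}}

```text
t: 36.0
eef_pos: [0.522, 0.0306, 0.2119]
tcp_rot: [0.312, -0.012, 0.95, -0.022]
ft_force: [-3.9, -0.3, 7.0]
opening: 0.0003
grip_force: 3.7
```

```bash
python3 -c "
from h import *
st()"
```

```text
t 36.0 q [-0.0094  0.4534 -0.2308  2.2605  2.2281  0.3089 -0.7609] 
tcp [0.522  0.0306 0.2119] grasp [0.6188 0.0251 0.0808] tip [0.6301 0.0245 0.0655] 
F [-3.8597 -0.2567  7.0435] open 0.0003 
M [[-0.8047 -0.0099  0.5937]
 [-0.037   0.9988 -0.0335]
 [-0.5926 -0.0489 -0.804 ]]
```

Call:
{"method": "play_rows", "body": {"series": [[-1, [0.15, 0.01, 0.2], 0], [-1, [0.15, 0.01, 0.2], 0], [-1, [0.15, 0.01, 0.2], 0], [-1, [0.15, 0.01, 0.2], 0], [-1, [0.15, 0.01, 0.2], 0], [-1, [0, 0, 0], 0]]}}

```text
t: 36.6
eef_pos: [0.5224, 0.0306, 0.1811]
tcp_rot: [0.313, -0.013, 0.949, -0.022]
ft_force: [-2.1, 0.4, 9.1]
opening: 0.0007
grip_force: 4.7
```

```bash
python3 -c "
from h import *
st()"
```

```text
t 36.6 q [ 0.0493  0.5318 -0.3036  2.2654  2.3243  0.3935 -0.8376] 
tcp [0.5224 0.0306 0.1811] grasp [0.6194 0.0251 0.0503] tip [0.6308 0.0244 0.035 ] 
F [-2.1442  0.3745  9.0636] open 0.0007 
M [[-0.8035 -0.0101  0.5952]
 [-0.0377  0.9987 -0.0338]
 [-0.5941 -0.0496 -0.8029]]
```

Call:
{"method": "play_rows", "body": {"series": [[-1, [0.07, 0.005, 0.1], 0], [-1, [0.07, 0.005, 0.1], 0], [-1, [0, 0, 0], 0]]}}

```text
t: 36.9
eef_pos: [0.5225, 0.0307, 0.1771]
tcp_rot: [0.315, -0.013, 0.949, -0.022]
ft_force: [-17.4, 0.2, 33.9]
opening: 0.0005
grip_force: 18.2
```

```bash
python3 -c "
from h import *
st()"
```

```text
t 36.9 q [ 0.0572  0.5432 -0.3144  2.2669  2.3396  0.4101 -0.849 ] 
tcp [0.5225 0.0307 0.1771] grasp [0.62   0.0252 0.0466] tip [0.6314 0.0245 0.0314] 
F [-17.3572   0.2039  33.9379] open 0.0005 
M [[-0.8011 -0.0104  0.5985]
 [-0.0386  0.9987 -0.0343]
 [-0.5973 -0.0505 -0.8004]]
```

At the stop (34 N). I hold here and look.

Call:
{"method": "play_rows", "body": {"series": [[-1, [0, 0, 0], 0], [-1, [0, 0, 0], 0], [-1, [0, 0, 0], 0], [-1, [0, 0, 0], 0], [-1, [0, 0, 0], 0], [-1, [0, 0, 0], 0], [-1, [0, 0, 0], 0], [-1, [0, 0, 0], 0]]}}

```text
t: 37.7
eef_pos: [0.5225, 0.0307, 0.1773]
tcp_rot: [0.315, -0.013, 0.949, -0.022]
ft_force: [-16.1, -0.7, 31.7]
opening: 0.0006
grip_force: 16.9
```

```bash
python3 -c "
from h import *
shot('scene','sc3',(220,120,450,280),3.4)"
```

```text
(no output)
```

View pics/sc3.png

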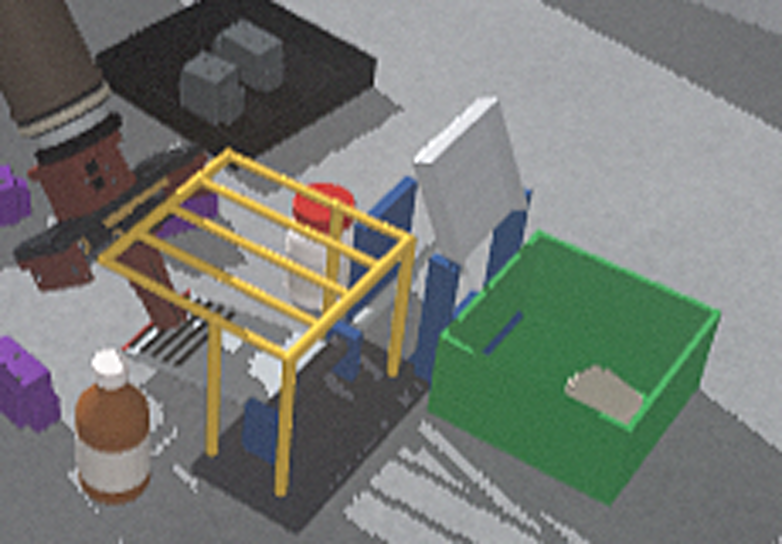

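The pan has tipped and the piece lies in the green bin at (605,390); both lumps are in the tray. Now I let the pedal up gradually and retreat.

Call:
{"method": "play_rows", "body": {"series": [[-1, [-0.2, -0.015, -0.28], 0], [-1, [-0.2, -0.015, -0.28], 0], [-1, [-0.2, -0.015, -0.28], 0], [-1, [-0.2, -0.015, -0.28], 0], [-1, [-0.2, -0.015, -0.28], 0], [-1, [0, 0, -0.5], 0], [-1, [0, 0, -0.8], 0], [-1, [0, 0, -0.8], 0], [-1, [0, 0, -0.8], 0], [-1, [0, 0, -0.8], 0]]}}

```text
t: 38.75
eef_pos: [0.4657, 0.0334, 0.2926]
tcp_rot: [0.312, -0.012, 0.95, -0.02]
ft_force: [0.4, -0.5, 0.1]
opening: 0.0004
grip_force: 0.0
```

Call:
{"method": "play_rows", "body": {"series": [[-1, [0, 0, -0.8], 0], [-1, [0, 0, -0.8], 0], [-1, [0, 0, -0.8], 0], [-1, [0, 0, 0], 0], [-1, [0, 0, 0], 0], [-1, [0, 0, 0], 0], [-1, [0, 0, 0], 0], [-1, [0, 0, 0], 0]]}}

```text
t: 39.55
eef_pos: [0.435, 0.0348, 0.3333]
tcp_rot: [0.311, -0.012, 0.95, -0.022]
ft_force: [0.1, 0.2, -0.2]
opening: 0.0004
grip_force: 0.0
```

```bash
python3 -c "
from h import *
st()
shot('scene','sc4',(220,120,450,280),3.4)"
```

```text
t 39.55 q [-0.3611  0.0549  0.0963  2.3701  1.0434  0.2146  0.3543] 
tcp [0.435  0.0348 0.3333] grasp [0.5313 0.0291 0.2019] tip [0.5425 0.0285 0.1866] 
F [ 0.0917  0.2161 -0.1844] open 0.0004 
M [[-0.8067 -0.009   0.5909]
 [-0.0365  0.9987 -0.0347]
 [-0.5899 -0.0495 -0.806 ]]
```

View pics/sc4.png

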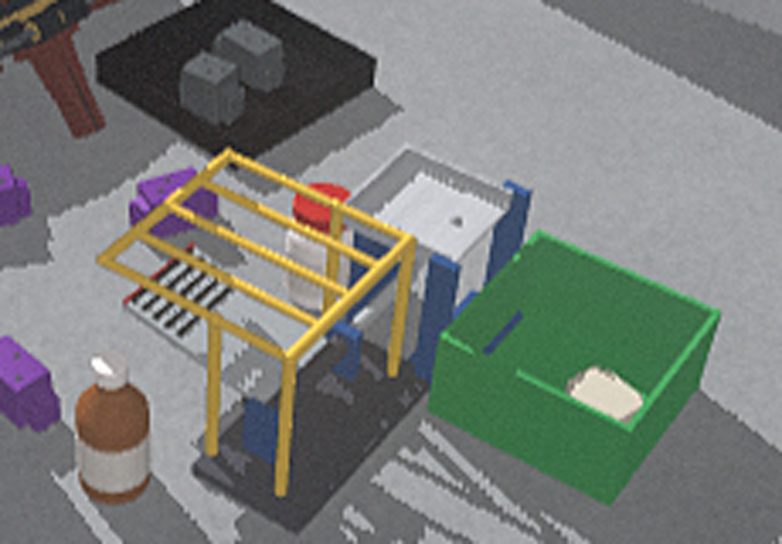

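The pedal is up, the pan is level again and the piece is in the bin. The gripper is touching nothing.

```bash
python3 -c "
from h import *
print(robot.job_done())"
```

```text
the job is handed in; nothing more can be done
None
```

The job is handed in: both grey lumps are in the black tray, the pedal was pressed to its stop (over 30 N) and came back up, and the pale piece is in the green bin; I don't have the judge's result. One possible risk is that joint 4 read 0.136 rad at one moment, just under its 0.14 lower limit.

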